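# Stow, lock and log a sample jar

### The job

Stand the blue-capped sample jar in the round nest of the open drawer and push the drawer fully shut; then lower the red-headed locking rod from its stand down through the rack's eye and the drawer's eye until its head rests on the rack. With the drawer locked, squeeze the code reader's orange trigger fully and let it go again to log the sample. Leave the other two jars where they stand.

Things in the scene. Friction and masses are not known exactly. Their poses are not given: they have to be found in the camera images.
- jar_blue: white sample jar with a blue cap, round, 38 mm in diameter, 64 mm tall, 70 g, standing on a white mat; origin at the centre of its underside, z up. It is to stand in the drawer's nest
- jar_red: same jar with a red cap, to be left alone; origin at the centre of its underside
- jar_yellow: same jar with a yellow cap, to be left alone; origin at the centre of its underside
- drawer (a joint): how far the drawer stands out of the rack, m: 0 shut, at most 0.135; moves with about 2 N along the rack's x. Rack: fixed white housing 150 mm deep (x), 112 wide (y), 90 tall, open at its front (-x, to the robot). Drawer: blue front panel, top 46 mm above the bench, side walls up to 30 mm, yellow tab 40 mm long, 30 wide, 8 thick sticking out of the middle of the panel
- nest (a point): centre of the floor of the drawer's nest, a white round collar of 46 mm inner diameter and 12 mm height on the drawer's floor (10 mm above the bench); it moves with the drawer; x points into the rack, z up. With the drawer shut the rack's roof (underside 84 mm above the bench) covers it
- rack_eye (a point): centre of the top face (90 mm above the bench) of the 12 mm round hole in the steel plate, 8 mm thick, 40 mm wide, that juts 40 mm out of the rack's front edge at roof height; the hole lies 22 mm in front of the rack's front edge and 18 mm behind the plate's outer edge. Its x axis points into the rack, the way the drawer shuts; z up
- drawer_eye (a point): centre of the top face (44 mm above the bench) of the 15 mm round hole in the drawer's yellow tab; with the drawer shut it lies exactly under rack_eye; axes as rack_eye
- tab_end (a point): middle of the outer end face of the yellow tab, 40 mm above the bench, 24 mm in front of drawer_eye; here the drawer can be pushed; with the drawer shut it stands 6 mm further out than the plate above
- rod: steel locking rod, upright: shaft 9 mm in diameter and 80 mm long with a tapered foot, topped by a red round head 22 mm in diameter and 36 mm tall; origin at the foot's tip, z along the shaft to the head; 70 g. At the start it hangs through a hole in the stand, its head resting on the stand's top
- rod_shoulder (a point): centre of the underside of the rod's red head, 80 mm above the rod's tip; it comes to rest on the stand's top or on rack_eye
- rod_stand: fixed grey stand, 60 mm by 66 mm, 90 mm tall, with a 13 mm hole in its top plate; origin at the centre of its underside, under the hole
- trigger (a joint): angle of the reader's orange trigger: 0 at rest, 0.3 rad fully squeezed; a spring pushes it back (about 6 N on the pad when fully squeezed)
- reader_grip (a point): middle of the black pistol grip of the code reader, clamped on its side in a fixed holder, 55 mm above the bench. The grip is a level bar along this frame's x axis, 32 mm wide (y) and 30 mm tall (z), its free end at -x; the trigger lies along its -y side, the reader's body at +x beyond 50 mm
- trigger_pad (a point): middle of the outer face of the trigger's finger pad, beside the grip at the same height; the trigger is 52 mm long and 24 mm tall, hinged on a vertical axis near the reader's body. Squeezed towards the grip it travels about 11 mm here; from here to the far side of the grip is 53 mm at rest

How it is judged:
On the way, in this order (a step that is already met when the one before it is completed fails the run):
1. the blue-capped jar stands upright in the drawer's nest, let go (horizontal distance between jar_blue and nest below 0.008 m and z of jar_blue in the frame of nest between -0.004 and 0.004 m and angle between jar_blue's own z axis and vertical below 0.12 rad and contact force between the fingers and jar_blue below 0.1 N), for 0.2 s.
2. the drawer is fully shut with the jar standing in its nest (value of joint drawer below 0.004 m and horizontal distance between jar_blue and nest below 0.008 m and z of jar_blue in the frame of nest between -0.004 and 0.004 m and angle between jar_blue's own z axis and vertical below 0.12 rad), for 0.1 s.
3. the rod is through both eyes, its head resting on the rack (value of joint drawer below 0.004 m and horizontal distance between rod_shoulder and rack_eye below 0.004 m and horizontal distance between rod and drawer_eye below 0.007 m and z of rod_shoulder in the frame of rack_eye between -0.004 and 0.004 m and angle between rod's own z axis and vertical below 0.1 rad), for 0.1 s.
4. the reader's trigger is squeezed, the drawer being locked (all of step 3 and value of joint trigger above 0.24 rad), for 0.1 s.
At the end, for the whole second after the job is handed in: Blue jar upright in the nest (8 mm, 4 mm in height, 0.12 rad); drawer shut within 4 mm; rod through both eyes (shoulder within 4 mm of rack_eye, tip within 7 mm of the drawer eye's axis, tilt under 0.1 rad); trigger, squeezed past 0.24 rad after locking, back under 0.05; all at rest (all of step 3 and horizontal distance between jar_blue and nest below 0.008 m and z of jar_blue in the frame of nest between -0.004 and 0.004 m and angle between jar_blue's own z axis and vertical below 0.12 rad and value of joint trigger below 0.05 rad and linear speed of each of jar_blue, rod below 0.02 m/s); the robot touches nothing.
It fails at once if another jar moved more than 30 mm or tipped (distance of any of jar_red, jar_yellow from where it was at the start of the episode above 0.03 m or angle between any of jar_red, jar_yellow's own z axis and vertical above 0.5 rad).
It also fails if it takes over 72 s, if anything falls off the work surface, if the arm or the gripper's body presses on something with over 40 N, if the wrist force passes 120 N, or if a joint passes its speed limit or range.

### The arm

A 6-joint arm with a two-finger parallel gripper is mounted at the origin on the work surface. World frame = base frame: x ahead of the robot, y to its left, z up, the work surface at z = 0. Lengths are in m, angles in rad, forces in N, time in s.
With the tool pointing down it reaches from about 0.375 to 0.9 m from the base axis. Payload 3.1 kg.
Tool frame: the origin (TCP) lies midway between the tips of the shut fingers; the grasp point (between the pads) lies 19 mm behind it; z points along the fingers, y is the line along which they close (so a half turn about z gives the same grasp; the last joint's range is limited). The gripper opens to 87 mm and grips with 3 to 60 N. Pads are 19 mm wide; open, the fingers measure 117 mm over their backs; the gripper's body (75 mm by 190 mm) begins 51 mm behind the grasp point.
Start: joints at [0.935, 0.527, 1.433, -0, 1.181, -0.178], TCP at [0.276, 0.561, 0.223] pointing down, gripper open.
Joint ranges: [-3.08, 3.08], [-0.75, 2.2], [0.22, 2.44], [-1.43, 4.57], [0, 2.65], [-2.85, 2.85]. Speed limits (rad/s): [2.79, 2.79, 3.14, 3.14, 3.14, 3.14].

### API

Orientations are given as a rotation vector (axis times angle).
In Python, from plant import robot gives the robot as it stands.
- The arm moves only by the shell command python3 -m creep 'ROWS' [OPENING] [FORCE]. ROWS is a JSON object of lists of equal length, an entry for each row: "slide": the shift along the tool's x, y, z in m, a list of three; "roll": the turn about the tool's z in rad. In form: {"slide": [[x, y, z], ...], "roll": [roll, ...]}. A call has 1 to 8 rows; each row shifts and turns the commanded pose from where the row before left it, along the tool's axes as they then stand; what a row does not reach is not made up. A row lasts 1/8 s, in which the tool goes at most 62.5 mm and 10.7 degrees, less where a joint would pass 70% of its speed; a pose out of reach is approached as far as the arm can. A call with a gripper value outside its range is refused whole. OPENING is the opening in per cent of the stroke, from 0 (shut) to 100 (fully open), set as the call begins (- or left out, the last holds). The fingers move at their own pace and stop on an object; FORCE is the grip in N (left out, the last holds). Time passes only in rows, so rows that do not move let the fingers close. It gives the time, the measured TCP pose, the force, the opening and the grip force at its end, in the units of the state.
- robot.read_state(): the state, without advancing time (a new reading comes with each control period).
- robot.grab_frame(name): name is "scene" or "top" or "wrist"; returns a dict with "frame" (400x640x3 uint8, red, green, blue), "vfov" (degrees; the focal length in pixels is half the picture's height over the tangent of half this angle, whatever the lens; pixels are square), "cx", "cy" (the principal point, pixels), "dist" ([k1, k2, p1, p2, k3] as OpenCV has them; the pictures are not rectified), "world_to_cam" (4x4, takes a point from world to camera coordinates); the wrist camera has in their place "T_tool_cam" (4x4, takes a point from camera to tool coordinates, whose origin is the TCP and whose axes are the flange's). Camera axes: x right, y down, z forward; pixel columns grow to the right and rows downward; lengths in m; the calibration is good to about 2 mm. A picture is of the moment at which its call begins: read the wrist's pose just before it. There is no depth.
- robot.sign_off(): hands the job in; it is judged then, once.
The state is a dict: "t": time; "joint_positions": joint angles; "joint_vel": joint speeds; "effort": joint torques, N m; "tool_pos": TCP position; "ee_rot": TCP orientation; "contact_force": force on the tool from outside, world axes, zero at the start; "torque": the same for the moment, N m; "finger_gap": opening from 0.0 (shut) to 1.0 (fully open); "grasp_force": force on a finger pad.
Only numpy, scipy, OpenCV 4.12 (cv2) and the standard library are available. Lean on these libraries where they do the work, as an engineer would, in place of code of your own. Each camera call takes 0.05 s, during which the arm holds its last target. There are 200 camera calls.

## Working session

There is one attempt and no reset: what is moved stays moved. The work goes in short steps, Python scripts to look and compute and a shell command to move; the robot and the scene stay as the last step left them, time stands still between calls to the robot, and variables do not carry over. Pictures are saved under pics/ and viewed, at most 10 in all, crops included, and the job is handed in when it is done.

```bash
mkdir -p pics; cat > h.py <<'E'
import numpy as np, cv2
from scipy.spatial.transform import Rotation as R
from plant import robot
def grab(n):
    s=robot.read_state(); f=robot.grab_frame(n)
    im=np.asarray(f["frame"]); h=im.shape[0]
    fl=h/2/np.tan(np.radians(f["vfov"])/2)
    K=np.array([[fl,0,f["cx"]],[0,fl,f["cy"]],[0,0,1]]); d=np.array(f["dist"],float)
    if n=="wrist":
        T=np.eye(4);T[:3,:3]=R.from_rotvec(s["ee_rot"]).as_matrix();T[:3,3]=s["tool_pos"]
        W=np.linalg.inv(T@np.array(f["T_tool_cam"]))
    else: W=np.array(f["world_to_cam"])
    return dict(im=im,K=K,d=d,W=W)
def plane(c,uv,z):
    p=cv2.undistortPoints(np.array(uv,float).reshape(-1,1,2),c["K"],c["d"]).reshape(-1,2)
    C=np.linalg.inv(c["W"]); r=np.c_[p,np.ones(len(p))]@C[:3,:3].T; o=C[:3,3]
    return o+r*((z-o[2])/r[:,2])[:,None]
def proj(c,P):
    return cv2.projectPoints(np.array(P,float).reshape(-1,3),cv2.Rodrigues(c["W"][:3,:3])[0],c["W"][:3,3],c["K"],c["d"])[0].reshape(-1,2)
def blobs(c,lo,hi,minA=40):
    hsv=cv2.cvtColor(c["im"],cv2.COLOR_RGB2HSV); m=cv2.inRange(hsv,np.array(lo),np.array(hi))
    n,l,st,ce=cv2.connectedComponentsWithStats(m)
    return [(ce[i].round(1),st[i]) for i in range(1,n) if st[i][4]>=minA],m
def save(c,n,crop=None,s=1):
    im=c["im"] if crop is None else c["im"][crop[1]:crop[3],crop[0]:crop[2]]
    cv2.imwrite("pics/"+n,cv2.cvtColor(cv2.resize(im,None,fx=s,fy=s),cv2.COLOR_RGB2BGR))
E
python3 - <<'E'
from h import *
for n in("top","scene"):
    c=grab(n);save(c,n+"0.png"); print(n,c["W"].round(3).tolist(),c["K"][0],c["d"])
    for k,lo,hi in(("blue",(100,120,50),(130,255,255)),("red",(0,150,80),(6,255,255)),("red2",(172,150,80),(180,255,255)),("yel",(20,120,80),(35,255,255)),("or",(8,150,80),(18,255,255))):
        for b in blobs(c,lo,hi)[0]: print(k,b)
s=robot.read_state();print(s["t"],R.from_rotvec(s["ee_rot"]).as_matrix().round(3).tolist(),s["contact_force"])
E
```

```text
top [[0.014, -0.999, 0.031, -0.051], [-0.987, -0.019, -0.157, 0.553], [0.157, -0.028, -0.987, 0.98], [0.0, 0.0, 0.0, 1.0]] [431.02293497   0.         312.69290945] [-0.05664104  0.          0.          0.          0.        ]
blue (array([297.4, 237. ]), array([     0,     43,    640,    357, 178113], dtype=int32))
blue (array([230.2,  68.3]), array([ 203,   42,   56,   54, 2362], dtype=int32))
blue (array([149.8, 101.3]), array([142,  93,  18,  18,  95], dtype=int32))
blue (array([400. , 246.1]), array([392, 239,  17,  15, 208], dtype=int32))
red (array([159.5,  97. ]), array([154,  90,  13,  16,  55], dtype=int32))
red (array([397.7, 150.6]), array([392, 145,  12,  12,  95], dtype=int32))
red (array([535.7, 202.1]), array([528, 195,  16,  15, 176], dtype=int32))
red (array([419.4, 210.3]), array([412, 203,  16,  16, 199], dtype=int32))
yel (array([360.5,  86.4]), array([ 329,   67,   64,   40, 2446], dtype=int32))
yel (array([283.1, 216.6]), array([277, 208,  14,  18, 194], dtype=int32))
yel (array([438.9, 248. ]), array([431, 240,  17,  17, 225], dtype=int32))
or (array([179. , 19
[... 1380 characters left out ...]
3.6, 234.9]), array([480, 225,   8,  21,  68], dtype=int32))
yel (array([509.1,  77.2]), array([494,  75,  33,   5,  73], dtype=int32))
yel (array([218.8, 179.9]), array([213, 175,  13,  11, 117], dtype=int32))
yel (array([342.2, 196.1]), array([337, 193,  11,   7,  72], dtype=int32))
yel (array([263.1, 293.9]), array([ 221,  272,   82,   45, 3389], dtype=int32))
or (array([185.1,  70.3]), array([174,  53,  24,  36, 561], dtype=int32))
or (array([476.4,  70.3]), array([465,  54,  25,  34, 580], dtype=int32))
or (array([432.3, 198.3]), array([427, 194,  14,   8,  71], dtype=int32))
0.1 [[-0.897, 0.441, -0.001], [0.441, 0.897, -0.002], [0.0, -0.002, -1.0]] [-0.60092041 -0.97084642 -0.47704857]
```

View pics/top0.png

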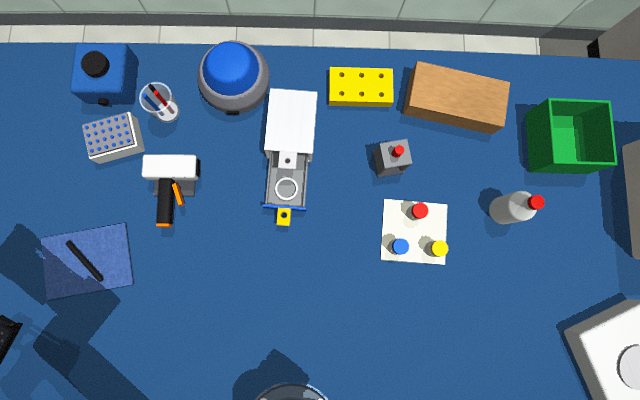

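View pics/scene0.png

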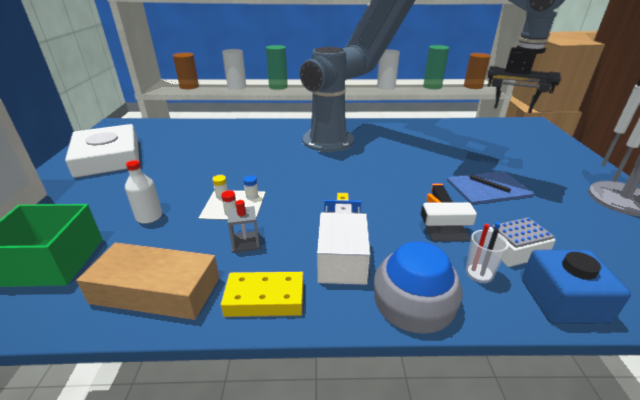

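The top view shows the reader at about (165,195), the open drawer with its nest at (286,188) and tab hole at (283,216), the rack plate hole at (288,160), the rod head at (398,151), and the blue, red and yellow caps at (400,246), (419,210) and (439,248). The scene view agrees with this.

```bash
python3 - <<'E'
from h import *
c=grab("top")
for n,uv,z in(("blue",(400,246),.064),("red",(419,210),.064),("yel",(439,248),.064),("rod",(398,150),.126),("nest",(286,188),.022),("eye",(288,160),.09),("deye",(283,216),.044),("rackBL",(270,90),.09),("rackBR",(316,93),.09),("rackFR",(312,152),.09),("rackFL",(265,150),.09),("grip",(165,203),.07),("gripend",(163,224),.07),("trig",(179,194),.067)):
    print(n,plane(c,[uv],z)[0].round(4))
w=grab("wrist"); print(proj(w,[[.5,.3,.0]]))
f=robot.grab_frame("wrist"); print(np.array(f["T_tool_cam"]).round(3).tolist(),w["K"][0],w["d"])
E
```

```text
blue [ 0.4262 -0.2446  0.064 ]
red [ 0.5104 -0.2909  0.064 ]
yel [ 0.4226 -0.3359  0.064 ]
rod [ 0.6374 -0.2293  0.126 ]
nest [0.5635 0.0223 0.022 ]
eye [0.6174 0.0169 0.09  ]
deye [0.493 0.027 0.044]
rackBL [0.7857 0.0634 0.09  ]
rackBR [ 0.781  -0.0452  0.09  ]
rackFR [ 0.6375 -0.0378  0.09  ]
rackFL [0.6399 0.0703 0.09  ]
grip [0.5154 0.2976 0.07  ]
gripend [0.4671 0.299  0.07  ]
trig [0.5373 0.2676 0.067 ]
[[240.96038249 370.23982452]]
[[-0.001, -0.958, -0.288, 0.08], [1.0, -0.001, -0.0, -0.0], [-0.0, -0.288, 0.958, -0.162], [0.0, 0.0, 0.0, 1.0]] [301.94061315   0.         324.19485314] [-0.02063209  0.          0.          0.          0.        ]
```

```bash
cat >> h.py <<'E'
def go(*ps):
    s=robot.read_state();M=R.from_rotvec(s["ee_rot"]).as_matrix();p=np.array(s["tool_pos"])
    print("pos",p.round(4),"yang",np.degrees(np.arctan2(M[1,1],M[0,1])).round(2),"t",s["t"])
    for q in ps: print("to",q,"slide",(M.T@(np.array(q)-p)).round(4)); p=np.array(q)
E
python3 -m creep '{"slide":[[0,0,0],[0,0,0],[0,0,0]],"roll":[-0.132,-0.132,-0.132]}' 100 20
python3 -c "
from h import *
go((.47,.29,.24),(.55,.02,.26),(.43,-.26,.2))"
```

```text
t: 0.62
tool_pos: [0.2755, 0.5608, 0.2224]
ee_rot: [-0.089, -3.14, 0.001]
contact_force: [0.1, 0.0, 0.3]
finger_gap: 1.004
grasp_force: 0.0
pos [0.2755 0.5608 0.2224] yang 86.77 t 0.625
to (0.47, 0.29, 0.24) slide [-0.2094 -0.2594 -0.0176]
to (0.55, 0.02, 0.26) slide [-0.0951 -0.2651 -0.0199]
to (0.43, -0.26, 0.2) slide [ 0.104  -0.2863  0.0601]
```

```bash
python3 -m creep '{"slide":[[-0.035,-0.043,-0.003],[-0.035,-0.043,-0.003],[-0.035,-0.043,-0.003],[-0.035,-0.043,-0.003],[-0.035,-0.043,-0.003],[-0.035,-0.043,-0.003],[0,0,0],[0,0,0]],"roll":[0,0,0,0,0,0,0,0]}' 
python3 -c "
from h import *
c=grab('wrist');save(c,'w1.png')
np.save('w1.npy',c)
go((.53,.02,.26))"
```

```text
t: 1.62
tool_pos: [0.4692, 0.2906, 0.2404]
ee_rot: [-0.097, -3.139, -0.0]
contact_force: [-0.3, 0.1, 0.8]
finger_gap: 1.003
grasp_force: 0.0
pos [0.4687 0.2912 0.2403] yang 86.54 t 1.675
to (0.53, 0.02, 0.26) slide [-0.0775 -0.267  -0.0198]
```

View pics/w1.png

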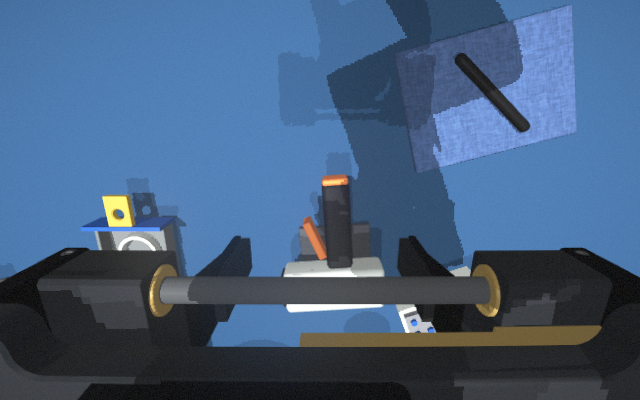

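The wrist view shows the black grip running from (337,180) to (340,262), with the orange trigger angled from (307,220) to (322,256) on its -y side. The drawer tab with its hole is at (119,212).

```bash
python3 - <<'E'
from h import *
c=np.load('w1.npy',allow_pickle=True).item()
g=cv2.cvtColor(c["im"],cv2.COLOR_RGB2GRAY)
for r in(192,200,210,220,230,240,250): print(r,g[r,296:362].tolist())
hsv=cv2.cvtColor(c["im"],cv2.COLOR_RGB2HSV);m=cv2.inRange(hsv,np.array((5,150,80)),np.array((18,255,255)))
n,l,st,ce=cv2.connectedComponentsWithStats(m)
for i in range(1,n):
    if st[i][4]>40:
        cn=cv2.findContours((l==i).astype(np.uint8),0,1)[0][0]; b=cv2.boxPoints(cv2.minAreaRect(cn)); print(ce[i],b.tolist()); print(plane(c,b,.067).round(4).tolist())
E
python3 -m creep '{"slide":[[-0.016,-0.053,-0.004],[-0.016,-0.053,-0.004],[-0.016,-0.053,-0.004],[-0.016,-0.053,-0.004],[-0.016,-0.053,-0.004],[0,0,0],[0,0,0]],"roll":[0,0,0,0,0,0,0]}' 
python3 -c "
from h import *
c=grab('wrist');save(c,'w2.png')
np.save('w2.npy',c)
go((.43,-.26,.2))"
```

```text
192 [123, 123, 123, 123, 121, 123, 122, 124, 123, 125, 123, 120, 125, 123, 121, 118, 109, 108, 110, 108, 109, 113, 123, 121, 125, 111, 64, 61, 67, 71, 77, 82, 85, 80, 74, 75, 80, 74, 75, 76, 75, 70, 69, 72, 71, 67, 62, 52, 52, 49, 49, 46, 44, 50, 67, 69, 72, 78, 78, 77, 78, 80, 78, 80, 78, 79]
200 [123, 122, 124, 121, 122, 123, 123, 122, 121, 122, 123, 125, 124, 116, 109, 107, 108, 108, 109, 108, 110, 99, 72, 66, 67, 73, 70, 53, 59, 63, 70, 75, 74, 73, 70, 70, 73, 72, 70, 64, 57, 60, 69, 70, 69, 67, 65, 67, 64, 55, 48, 45, 42, 51, 64, 64, 69, 78, 80, 80, 79, 80, 79, 78, 82, 78]
210 [123, 122, 125, 124, 122, 122, 122, 124, 121, 122, 123, 121, 120, 123, 124, 125, 122, 121, 114, 111, 110, 106, 98, 68, 71, 72, 68, 55, 51, 55, 53, 58, 62, 60, 60, 58, 58, 58, 54, 54, 55, 54, 54, 53, 55, 55, 55, 53, 52, 53, 48, 48, 42, 46, 52, 68, 69, 80, 79, 78, 77, 75, 79, 81, 80, 80]
220 [120, 123, 121, 122, 122, 121, 119, 126, 126, 114, 103, 102, 103, 102, 103, 101, 110, 119, 121, 122, 111, 85, 83, 78, 68, 70, 69, 66, 51, 52, 52, 54, 54, 61, 61, 60, 58, 57, 56, 57, 53, 57, 51, 53, 51, 54, 55, 54, 49, 50
[... 970 characters left out ...]
] [[323.0, 175.0], [347.0, 175.0], [347.0, 184.0], [323.0, 184.0]]
[[0.4571, 0.2901, 0.067], [0.4588, 0.3172, 0.067], [0.4692, 0.3167, 0.067], [0.4674, 0.2895, 0.067]]
[314.51094891 240.82846715] [[302.3999938964844, 224.80001831054688], [308.8000183105469, 221.60000610351562], [326.2000427246094, 256.3999938964844], [319.8000183105469, 259.6000061035156]]
[[0.5154, 0.2619, 0.067], [0.5118, 0.2698, 0.067], [0.5584, 0.2876, 0.067], [0.5623, 0.2795, 0.067]]
t: 2.55
tool_pos: [0.5326, 0.0228, 0.2602]
ee_rot: [-0.094, -3.139, -0.002]
contact_force: [0.5, 0.2, -0.4]
finger_gap: 0.996
grasp_force: 0.0
pos [0.5325 0.0232 0.2602] yang 86.64 t 2.6
to (0.43, -0.26, 0.2) slide [ 0.0857 -0.2888  0.0601]
```

View pics/w2.png

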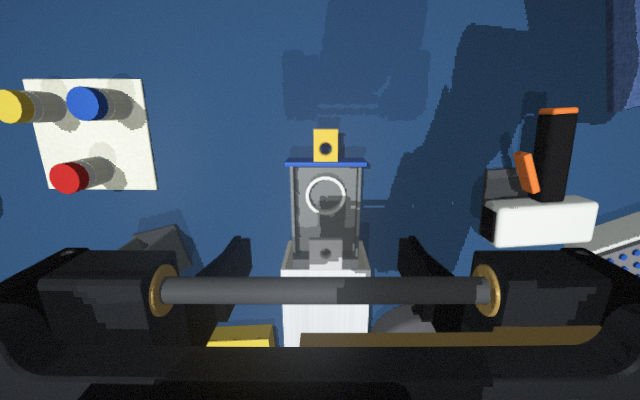

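The view shows the tab hole at (325,148), the nest ring at (326,195), the plate hole at (325,253), and the blue cap at (87,103).

```bash
python3 - <<'E'
from h import *
c=np.load('w1.npy',allow_pickle=True).item()
print("grip",plane(c,[(322,192),(349.5,192),(323.5,220),(350.5,220),(326.5,250),(352,250)],.07).round(4).tolist())
c=np.load('w2.npy',allow_pickle=True).item()
g=cv2.cvtColor(c["im"],cv2.COLOR_RGB2GRAY)
# holes: dark blob centroid in small windows
for n,(u,v),w,z in(("deye",(325,148),9,.044),("eye",(325,253),8,.09)):
    p=g[v-w:v+w+1,u-w:u+w+1].astype(float); q=p.max()-p; t=(p<(np.median(p)+p.min())/2)
    yy,xx=np.nonzero(t); uv=(u-w+xx.mean(),v-w+yy.mean()); print(n,uv,t.sum(),plane(c,[uv],z)[0].round(4))
    if n=="eye": print(p.astype(int))
p=g[170:220,300:352]; m=(p>170).astype(np.uint8); yy,xx=np.nonzero(m); 
cn=max(cv2.findContours(m,0,1)[0],key=len); e=cv2.fitEllipse(cn); print(e); uv=(300+e[0][0],170+e[0][1]); print("nest",plane(c,[uv],.022)[0].round(4))
# rack front/plate
print("blue",plane(c,[(87,103)],.064))
E
python3 -m creep '{"slide":[[0.015,-0.05,0.007],[0.015,-0.05,0.007],[0.015,-0.05,0.007],[0.015,-0.05,0.007],[0.015,-0.05,0.007],[0.01,-0.03,0.007],[0,0,0],[0,0,0]],"roll":[0,0,0,0,0,0,0,0]}' 
python3 - <<'E'
from h import *
c=grab('wrist');save(c,'w3.png'); np.save('w3.npy',c)
for b in blobs(c,(100,190,120),(125,255,255))[0]:print(b)
go((.43,-.26,.2))
print(proj(c,[(.4262,-.2446,.064)]))
E
```

```text
grip [[0.476, 0.2878, 0.07], [0.4779, 0.319, 0.07], [0.5098, 0.2874, 0.07], [0.5118, 0.3189, 0.07], [0.5484, 0.2885, 0.07], [0.5504, 0.3193, 0.07]]
deye (np.float64(325.1), np.float64(148.27272727272728)) 110 [0.4955 0.0265 0.044 ]
eye (np.float64(325.55384615384617), np.float64(252.92307692307693)) 65 [0.6155 0.0197 0.09  ]
[[142 143 144 141 143 139 142 141 143 143 141 144 144 143 142 142 140]
 [142 144 145 142 142 142 140 143 141 140 142 142 141 143 139 142 139]
 [142 143 142 142 141 143 143 140 137 140 140 142 141 141 141 141 140]
 [143 144 143 146 142 138 129 125 115 116 124 133 140 144 141 142 143]
 [146 144 145 145 136 126 121 112  83  85  85 110 124 143 143 144 143]
 [145 144 145 136 118 105 106  98  77  76  74  79  96 126 141 142 144]
 [144 145 142 122  95  84  83  79  70  72  71  70  74 100 133 143 144]
 [144 143 140 113  86  76  76  69  66  71  70  67  75  94 126 140 142]
 [147 143 136 108  95  79  73  66  68  70  69  73  81  99 124 143 144]
 [148 149 139 110  96  87  75  75  69  72  76  85  90 106 128 142 144]
 [146 146 138 120 105  96  90  90  84  85  88  92 100 118 129 1
[... 179 characters left out ...]
 121 120 116 118 128 136 142 146 144 145]
 [146 146 147 145 144 142 137 132 135 135 135 137 143 145 142 143 144]
 [143 145 145 144 146 147 144 140 144 143 144 144 142 143 142 142 141]
 [144 141 146 142 146 147 146 143 144 143 158 187 186 186 184 184 185]]
((24.736406326293945, 25.227718353271484), (36.1502571105957, 37.52045822143555), 83.10735321044922)
nest [0.5618 0.0221 0.022 ]
blue [[ 0.42480823 -0.24174397  0.064     ]]
t: 3.6
tool_pos: [0.4319, -0.2511, 0.2185]
ee_rot: [-0.092, -3.14, -0.002]
contact_force: [0.7, 0.5, 0.8]
finger_gap: 1.0
grasp_force: 0.0
pos [ 0.432  -0.251   0.2187] yang 86.66 t 3.65
to (0.43, -0.26, 0.2) slide [ 0.0015 -0.0091  0.0186]
[[329.65107305 183.88101899]]
```

View pics/w3.png

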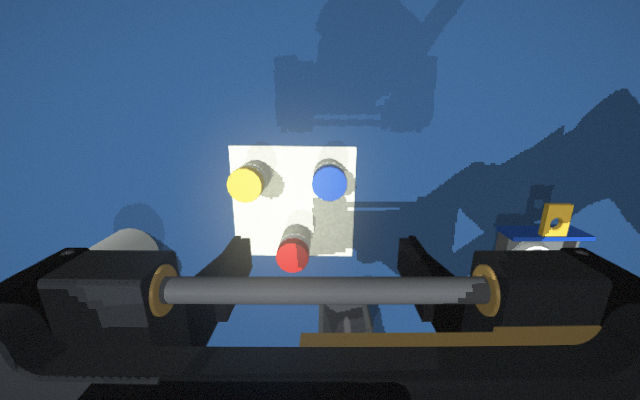

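The blue cap is at about (330,182), matching the top-camera estimate, with yellow at (245,184) and red at (292,255).

```bash
python3 - <<'E'
from h import *
c=np.load('w3.npy',allow_pickle=True).item()
hsv=cv2.cvtColor(c["im"],cv2.COLOR_RGB2HSV)[155:210,300:362]
print(hsv[27,::4].tolist(), hsv[::5,30].tolist())
d=c["im"][155:210,300:362].astype(int); m=((d[...,2]-d[...,0]>90)).astype(np.uint8)
cn=max(cv2.findContours(m,0,1)[0],key=cv2.contourArea); e=cv2.fitEllipse(cn); print(e)
q=plane(c,[(300+e[0][0],155+e[0][1])],.064)[0]; print(q)
go((q[0],q[1],.1),(q[0],q[1],.027))
E
```

```text
[[38, 4, 254], [40, 3, 254], [30, 3, 253], [107, 76, 231], [109, 125, 241], [110, 127, 241], [110, 130, 241], [109, 131, 240], [109, 135, 238], [110, 138, 239], [109, 140, 237], [109, 140, 238], [38, 21, 199], [40, 20, 192], [106, 114, 166], [106, 119, 165]] [[35, 11, 245], [39, 20, 166], [112, 89, 132], [109, 134, 240], [109, 134, 239], [110, 132, 240], [109, 130, 239], [110, 134, 237], [109, 133, 240], [111, 117, 221], [39, 21, 202]]
((29.193613052368164, 28.33157730102539), (32.91337585449219, 33.526851654052734), 98.83740997314453)
[ 0.42556662 -0.24505755  0.064     ]
pos [ 0.432  -0.251   0.2187] yang 86.66 t 3.65
to (np.float64(0.4255666232578682), np.float64(-0.24505755417256336), 0.1) slide [0.0068 0.0055 0.1187]
to (np.float64(0.4255666232578682), np.float64(-0.24505755417256336), 0.027) slide [-0.     -0.0001  0.073 ]
```

```bash
python3 -m creep '{"slide":[[0.004,0.003,0.05],[0.003,0.002,0.05],[0,0,0.02],[0,0,0.035],[0,0,0.033],[0,0,0],[0,0,0]],"roll":[0,0,0,0,0,0,0]}' 70 20
python3 -m creep '{"slide":[[0,0,0],[0,0,0],[0,0,0],[0,0,0]],"roll":[0,0,0,0]}' 0 20
```

```text
t: 4.53
tool_pos: [0.4257, -0.2472, 0.0314]
ee_rot: [0.093, 3.139, -0.001]
contact_force: [-0.6, -0.3, 0.0]
finger_gap: 0.7
grasp_force: 0.0
t: 5.03
tool_pos: [0.4249, -0.2476, 0.0312]
ee_rot: [0.096, 3.14, -0.0]
contact_force: [0.8, 2.0, 5.8]
finger_gap: 0.431
grasp_force: 20.0
```

```bash
python3 -m creep '{"slide":[[0,0,-0.03],[0,0,-0.05],[0,0,-0.04],[0,0,0]],"roll":[0,0,0,0]}'
python3 -c "
from h import *
go((.5618,.0221,.152),(.5618,.0221,.042))"
```

```text
t: 5.52
tool_pos: [0.4264, -0.2492, 0.1532]
ee_rot: [0.095, 3.135, -0.008]
contact_force: [0.2, -0.4, -2.2]
finger_gap: 0.427
grasp_force: 20.0
pos [ 0.4264 -0.2492  0.1532] yang 86.52 t 5.525
to (0.5618, 0.0221, 0.152) slide [-0.1187  0.279   0.0005]
to (0.5618, 0.0221, 0.042) slide [0.0006 0.0005 0.11  ]
```

```bash
python3 -m creep '{"slide":[[-0.02,0.047,0],[-0.02,0.047,0],[-0.02,0.047,0],[-0.02,0.047,0],[-0.02,0.047,0],[-0.019,0.044,0],[0,0,0],[0,0,0]],"roll":[0,0,0,0,0,0,0,0]}'
python3 - <<'E'
from h import *
go((.5618,.0221,.06),(.5618,.0221,.042))
c=grab("wrist"); save(c,"w4.png",(220,120,420,300),3)
E
```

```text
t: 6.52
tool_pos: [0.5592, 0.0235, 0.149]
ee_rot: [-0.094, -3.137, 0.0]
contact_force: [-0.5, -0.2, -1.0]
finger_gap: 0.429
grasp_force: 20.0
pos [0.5592 0.0235 0.149 ] yang 86.56 t 6.525
to (0.5618, 0.0221, 0.06) slide [-0.003  -0.0012  0.089 ]
to (0.5618, 0.0221, 0.042) slide [-0.0001  0.      0.018 ]
```

View pics/w4.png

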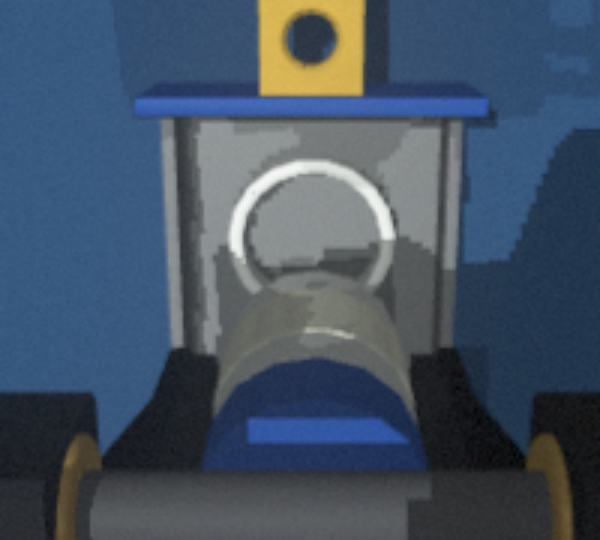

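The crop shows the jar held upright, its centreline in line with the nest ring.

```bash
python3 -m creep '{"slide":[[-0.003,-0.001,0.04],[0,0,0.04],[0,0,0],[0,0,0]],"roll":[0,0,0,0]}'
python3 -c "
from h import *
go((.5618,.0221,.041))"
```

```text
t: 7.08
tool_pos: [0.5638, 0.0214, 0.0713]
ee_rot: [0.098, 3.139, -0.0]
contact_force: [-0.5, 0.3, -0.2]
finger_gap: 0.434
grasp_force: 20.0
pos [0.5638 0.0214 0.0713] yang 86.43 t 7.075
to (0.5618, 0.0221, 0.041) slide [0.0021 0.0006 0.0303]
```

```bash
python3 -m creep '{"slide":[[0.001,0.0,0.015],[0,0,0.01],[0,0,0.003],[0,0,0.001],[0,0,0],[0,0,0]],"roll":[0,0,0,0,0,0]}'
python3 -c "
from h import *
go((.5618,.0221,.041))
for i in range(6):
  s=robot.read_state();print(np.round(s['tool_pos'],4),np.round(s['contact_force'],1));robot.grab_frame('top')"
```

```text
t: 7.82
tool_pos: [0.5627, 0.0225, 0.0418]
ee_rot: [0.095, 3.14, -0.0]
contact_force: [1.4, -0.8, -1.5]
finger_gap: 0.431
grasp_force: 20.0
pos [0.5627 0.0225 0.0418] yang 86.52 t 7.825
to (0.5618, 0.0221, 0.041) slide [ 0.0008 -0.0005  0.0008]
[0.5627 0.0225 0.0418] [ 1.4 -0.8 -1.5]
[0.5627 0.0225 0.0418] [-0.5  0.2 -0.6]
[0.5626 0.0225 0.0418] [ 0.4 -0.6 -0.8]
[0.5626 0.0225 0.0417] [ 0.6  0.8 -0.4]
[0.5625 0.0225 0.0417] [-0.1 -0.  -0.8]
[0.5625 0.0225 0.0417] [ 0.6 -0.6 -0.6]
```

```bash
python3 -m creep '{"slide":[[0,0,0.001],[0,0,0]],"roll":[0,0]}'
python3 -m creep '{"slide":[[0,0,0],[0,0,0],[0,0,0],[0,0,0]],"roll":[0,0,0,0]}' 70
python3 -m creep '{"slide":[[0,0,-0.04],[0,0,-0.05],[0,0,0],[0,0,0]],"roll":[0,0,0,0]}'
python3 - <<'E'
from h import *
c=grab("wrist"); np.save("w5.npy",c); d=c["im"].astype(int)
save(c,"w5.png",(220,120,420,300),3)
g=cv2.cvtColor(c["im"],cv2.COLOR_RGB2GRAY)
go((.442,.0295,.13),(.442,.0295,.033))
E
```

```text
t: 8.38
tool_pos: [0.5624, 0.0225, 0.0405]
ee_rot: [-0.095, -3.14, -0.0]
contact_force: [-0.1, 0.2, -1.3]
finger_gap: 0.434
grasp_force: 20.0
t: 8.88
tool_pos: [0.5625, 0.0225, 0.0406]
ee_rot: [0.095, 3.14, -0.0]
contact_force: [0.1, -0.2, -0.8]
finger_gap: 0.685
grasp_force: 0.0
t: 9.38
tool_pos: [0.562, 0.0226, 0.1304]
ee_rot: [-0.096, -3.14, -0.0]
contact_force: [0.1, -0.1, -0.8]
finger_gap: 0.699
grasp_force: 0.0
pos [0.5615 0.0226 0.1297] yang 86.51 t 9.425
to (0.442, 0.0295, 0.13) slide [ 0.1197 -0.0004 -0.    ]
to (0.442, 0.0295, 0.033) slide [-0.0002 -0.      0.097 ]
```

View pics/w5.png

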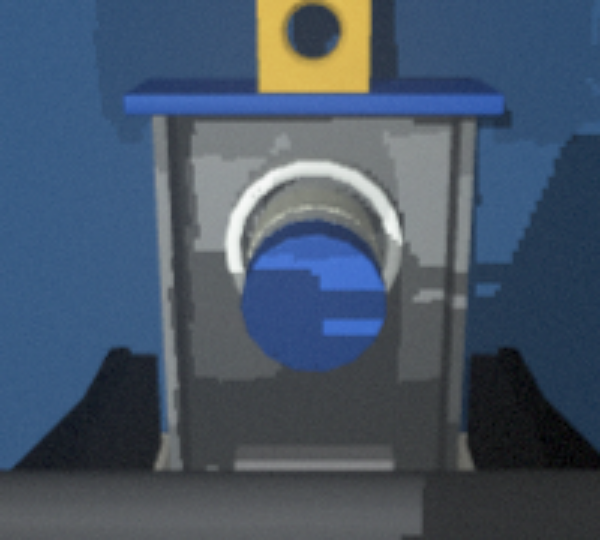

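The jar stands upright inside the nest collar, released.

```bash
python3 -m creep '{"slide":[[0.05,0,0],[0.05,0,0],[0.02,0,0],[0,0,0.04],[0,0,0.04],[0,0,0.017],[0,0,0],[0,0,0]],"roll":[0,0,0,0,0,0,0,0]}' 0
python3 -m creep '{"slide":[[-0.01,0,0],[-0.01,0,0],[-0.01,0,0],[-0.015,0,0],[-0.02,0,0],[-0.02,0,0],[-0.02,0,0],[-0.015,0,0]],"roll":[0,0,0,0,0,0,0,0]}'
python3 -c "
from h import *
go((.5818,.022,.033))"
```

```text
t: 10.42
tool_pos: [0.4424, 0.0298, 0.0334]
ee_rot: [-0.096, -3.139, -0.0]
contact_force: [-0.8, -0.1, -0.8]
finger_gap: 0.005
grasp_force: 0.0
t: 11.42
tool_pos: [0.564, 0.0225, 0.0336]
ee_rot: [0.095, 3.14, 0.0]
contact_force: [-1.3, 1.0, 0.8]
finger_gap: 0.009
grasp_force: 0.8
pos [0.564  0.0225 0.0336] yang 86.52 t 11.425
to (0.5818, 0.022, 0.033) slide [-0.0178  0.0006  0.0006]
```

```bash
python3 -m creep '{"slide":[[-0.008,0,0],[-0.006,0,0],[-0.003,0,0],[-0.002,0,0],[0,0,0],[0,0,0]],"roll":[0,0,0,0,0,0]}'
python3 -m creep '{"slide":[[-0.002,0,0],[-0.002,0,0],[0,0,0]],"roll":[0,0,0]}'
```

```text
t: 12.18
tool_pos: [0.5815, 0.0213, 0.0335]
ee_rot: [0.096, 3.14, -0.0]
contact_force: [-0.7, -0.5, -0.5]
finger_gap: 0.002
grasp_force: 0.2
t: 12.55
tool_pos: [0.5818, 0.0214, 0.0334]
ee_rot: [-0.094, -3.132, -0.001]
contact_force: [-7.1, -0.5, 4.7]
finger_gap: 0.008
grasp_force: 3.4
```

```bash
python3 -m creep '{"slide":[[0.03,0,0],[0.01,0,-0.05],[0,0,-0.06],[-0.02,0,-0.055],[-0.04,0,-0.05],[-0.014,0,0],[0,0,0],[0,0,0]],"roll":[0,0,0,0,0,0,0,0]}' 80
python3 - <<'E'
from h import *
go((.6155,.0195,.25),(.6374,-.2293,.25))
c=grab("wrist"); np.save("w6.npy",c); save(c,"w6.png",(220,100,420,280),3)
print(proj(c,[(.6155,.0195,.09)]))
E
```

```text
t: 13.55
tool_pos: [0.6161, 0.0194, 0.245]
ee_rot: [-0.095, -3.135, -0.001]
contact_force: [-0.9, 0.1, -0.5]
finger_gap: 0.777
grasp_force: 0.0
pos [0.6161 0.0194 0.245 ] yang 86.52 t 13.55
to (0.6155, 0.0195, 0.25) slide [ 0.0007  0.0001 -0.005 ]
to (0.6374, -0.2293, 0.25) slide [-0.037  -0.247  -0.0003]
[[324.1109282  189.40971832]]
```

View pics/w6.png

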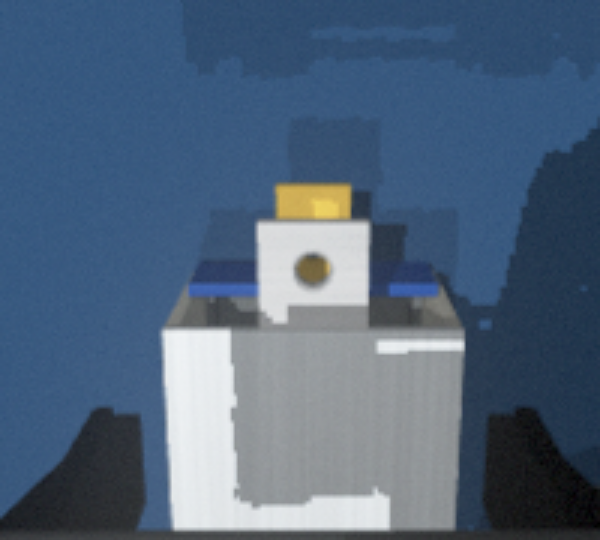

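The drawer is shut: the plate hole is at (324,189.7), with the yellow tab visible through it and its end at row 161.

```bash
cat >> h.py <<'E'
def hole(c,u,v,w):
    g=cv2.cvtColor(c["im"],cv2.COLOR_RGB2GRAY)[v-w:v+w+1,u-w:u+w+1].astype(float)
    g=cv2.resize(g,None,fx=8,fy=8,interpolation=cv2.INTER_CUBIC)
    b=np.median(g); m=(g<(b+g.min())/2+10).astype(np.uint8)
    cn=max(cv2.findContours(m,0,1)[0],key=cv2.contourArea); e=cv2.fitEllipse(cn)
    return (u-w+(e[0][0]+.5)/8-.5, v-w+(e[0][1]+.5)/8-.5),np.array(e[1])/8
E
python3 - <<'E'
from h import *
c=np.load("w6.npy",allow_pickle=True).item()
uv,ax=hole(c,324,190,10); print(uv,ax,"eye",plane(c,[uv],.09)[0].round(4))
print("tabend",plane(c,[(324.5,161)],.044)[0].round(4))
c=np.load("w2.npy",allow_pickle=True).item(); uv,ax=hole(c,325,253,7); print(uv,ax,plane(c,[uv],.09)[0].round(4))
E
python3 -m creep '{"slide":[[-0.007,-0.05,0],[-0.008,-0.05,0],[-0.008,-0.05,0],[-0.007,-0.05,0],[-0.007,-0.047,0],[0,0,0],[0,0,0],[0,0,0]],"roll":[0,0,0,0,0,0,0,0]}' 
python3 - <<'E'
from h import *
go((.6374,-.2293,.245))
c=grab("wrist"); np.save("w7.npy",c); save(c,"w7.png",(220,100,420,280),3)
for b in blobs(c,(0,130,80),(8,255,255))[0]+blobs(c,(170,130,80),(180,255,255))[0]:print(b)
E
```

```text
(323.4492235183716, 189.656418800354) [11.28181362 11.58067608] eye [0.6157 0.0188 0.09  ]
tabend [0.5917 0.0215 0.044 ]
(325.3159809112549, 252.95643138885498) [ 8.9382658  10.35921001] [0.6156 0.0194 0.09  ]
t: 14.6
tool_pos: [0.6398, -0.228, 0.2468]
ee_rot: [-0.093, -3.139, -0.002]
contact_force: [-0.1, -0.2, 0.2]
finger_gap: 0.798
grasp_force: 0.0
pos [ 0.6398 -0.228   0.2468] yang 86.6 t 14.6
to (0.6374, -0.2293, 0.245) slide [ 0.0023 -0.0015  0.0018]
(array([254.8,  66.4]), array([ 238,   48,   35,   38, 1013], dtype=int32))
(array([320. , 195.4]), array([310, 187,  21,  16, 262], dtype=int32))
(array([320.2, 185.3]), array([310, 180,  21,  14, 132], dtype=int32))
(array([320.3, 203.9]), array([313, 200,  16,   7,  51], dtype=int32))
```

View pics/w7.png

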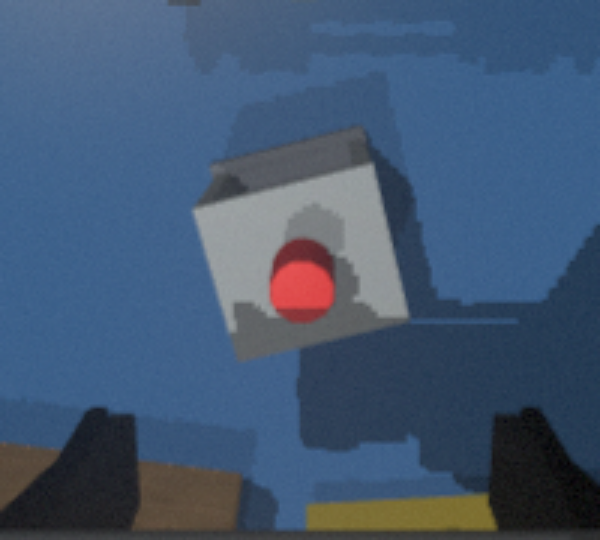

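The rod head's top disc is centred at about (320.5,196.7), with the stand rotated but upright.

```bash
python3 - <<'E'
from h import *
c=np.load("w7.npy",allow_pickle=True).item()
d=c["im"][170:215,300:345].astype(int); m=((d[...,0]>200)&(d[...,1]<140)).astype(np.uint8)
m2=((d[...,0]-d[...,1]>50)).astype(np.uint8)
yy,xx=np.nonzero(m2); print("full",300+xx.min(),300+xx.max(),170+yy.min(),170+yy.max(), "rows width",[(170+r,int(m2[r].sum()),300+round(float(np.nonzero(m2[r])[0].mean()),1)) for r in range(45) if m2[r].any()])
r=10.8; uv=(320.3,170+yy.max()+.5-302*.011/(.4088-.126)); print(uv,302*.011/(.4088-.126)); q=plane(c,[uv],.126)[0]; print(q)
uv2=(320.3,170+yy.min()-.5+302*.011/(.4088-.09)); print("bottom",plane(c,[uv2],.09)[0])
go((q[0],q[1],.14),(q[0],q[1],.095))
E
```

```text
full 310 331 180 206 rows width [(180, 6, 320.5), (181, 9, 320.0), (182, 11, 320.0), (183, 11, 319.0), (184, 13, 319.0), (185, 14, 318.5), (186, 13, 318.0), (187, 15, 318.0), (188, 17, 319.0), (189, 18, 319.5), (190, 19, 320.0), (191, 19, 320.0), (192, 21, 320.0), (193, 21, 320.0), (194, 21, 320.0), (195, 22, 320.5), (196, 22, 320.5), (197, 22, 320.5), (198, 22, 320.5), (199, 22, 320.5), (200, 21, 320.0), (201, 20, 320.5), (202, 19, 320.0), (203, 17, 320.0), (204, 15, 320.0), (205, 13, 320.0), (206, 9, 320.0)]
(320.3, np.float64(194.75318246110325)) 11.746817538896746
[ 0.63636613 -0.23136215  0.126     ]
bottom [ 0.64060007 -0.23201206  0.09      ]
pos [ 0.6401 -0.228   0.2471] yang 86.62 t 14.65
to (np.float64(0.6363661252604594), np.float64(-0.23136214785312148), 0.14) slide [ 0.0034 -0.0037  0.1071]
to (np.float64(0.6363661252604594), np.float64(-0.23136214785312148), 0.095) slide [-0.    -0.     0.045]
```

```bash
python3 -m creep '{"slide":[[0.002,-0.004,0.05],[0,0,0.05],[0,0,0.03],[0,0,0.022],[0,0,0],[0,0,0]],"roll":[0,0,0,0,0,0]}' 60
python3 -c "
from h import *
go((.6385,-.2315,.095))"

```

```text
t: 15.4
tool_pos: [0.6389, -0.2332, 0.0965]
ee_rot: [0.094, 3.139, -0.001]
contact_force: [-0.4, -1.0, 0.3]
finger_gap: 0.6
grasp_force: 0.0
pos [ 0.6389 -0.2332  0.0965] yang 86.57 t 15.4
to (0.6385, -0.2315, 0.095) slide [0.0005 0.0017 0.0015]
```

```bash
python3 -m creep '{"slide":[[0,0.001,0.001],[0,0,0],[0,0,0],[0,0,0],[0,0,0]],"roll":[0,0,0,0,0]}' 0 25
python3 -c "
from h import *
go()"
python3 -m creep '{"slide":[[0,0,-0.03],[0,0,-0.04],[0,0,-0.04],[0,0,0],[0,0,0]],"roll":[0,0,0,0,0]}'
python3 -c "
from h import *
go((.6157,.0190,.205))"

```

```text
t: 16.02
tool_pos: [0.6382, -0.2326, 0.0946]
ee_rot: [0.096, 3.14, 0.0]
contact_force: [0.1, 0.4, 1.9]
finger_gap: 0.247
grasp_force: 25.0
pos [ 0.6382 -0.2326  0.0946] yang 86.51 t 16.025
t: 16.65
tool_pos: [0.6373, -0.2322, 0.2032]
ee_rot: [-0.096, -3.138, -0.002]
contact_force: [-0.6, 0.3, -1.5]
finger_gap: 0.244
grasp_force: 25.0
pos [ 0.6373 -0.2322  0.2032] yang 86.51 t 16.65
to (0.6157, 0.019, 0.205) slide [ 0.0368  0.2494 -0.0015]
```

```bash
python3 -m creep '{"slide":[[0.007,0.05,0],[0.008,0.05,0],[0.008,0.05,0],[0.007,0.05,0],[0.007,0.049,0],[0,0,0],[0,0,0],[0,0,0]],"roll":[0,0,0,0,0,0,0,0]}'
python3 - <<'E'
from h import *
go((.6157,.0190,.205))
c=grab("wrist"); np.save("w8.npy",c); save(c,"w8.png",(260,160,400,280),5)
print(proj(c,[(.6157,.019,.09),(.6157,.019,.12)]))
E
```

```text
t: 17.65
tool_pos: [0.6162, 0.0169, 0.2035]
ee_rot: [-0.098, -3.139, 0.0]
contact_force: [-0.2, -0.4, -0.2]
finger_gap: 0.248
grasp_force: 25.0
pos [0.6162 0.0169 0.2035] yang 86.43 t 17.65
to (0.6157, 0.019, 0.205) slide [ 0.0006  0.0021 -0.0015]
[[326.35090855 199.39133846]
 [326.60992036 209.06339718]]
```

View pics/w8.png

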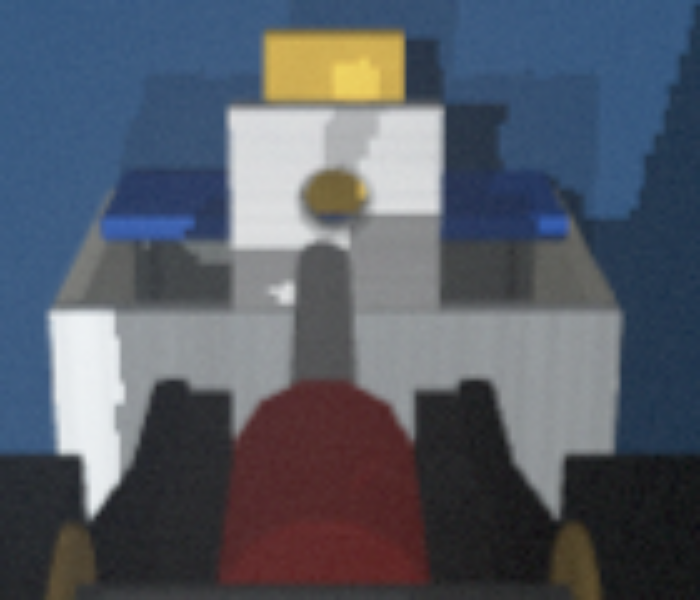

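The rod hangs vertical with its tip near (324.7,209), and the hole is at (327,199.4).

```bash
python3 - <<'E'
from h import *
c=np.load("w8.npy",allow_pickle=True).item()
g=cv2.cvtColor(c["im"],cv2.COLOR_RGB2GRAY)
for r in list(range(205,216))+[220,225,230]: print(r,g[r,312:338].tolist())
uv,ax=hole(c,327,199,7); print(uv,ax,plane(c,[uv],.09)[0].round(4))
for v in(208.5,210,211): print(plane(c,[(324.6,v)],.1189)[0].round(4))
# shaft mid-line expected for rod under TCP
s=np.array(robot.read_state()["tool_pos"]); print(s,proj(c,[s-[0,0,.0846],s-[0,0,.05]]))
E
```

```text
205 [223, 223, 222, 221, 225, 223, 221, 222, 219, 196, 175, 160, 136, 129, 121, 121, 131, 131, 104, 119, 124, 135, 142, 140, 139, 140]
206 [221, 222, 222, 222, 221, 222, 221, 222, 221, 218, 199, 185, 176, 169, 160, 166, 172, 164, 119, 125, 138, 141, 140, 141, 140, 140]
207 [221, 219, 221, 219, 220, 221, 222, 219, 221, 219, 211, 185, 170, 164, 175, 192, 193, 181, 131, 135, 140, 139, 137, 137, 139, 137]
208 [218, 219, 218, 218, 219, 218, 218, 217, 213, 191, 172, 130, 129, 134, 158, 184, 205, 197, 138, 138, 135, 139, 138, 137, 136, 138]
209 [192, 194, 191, 191, 189, 192, 192, 191, 171, 117, 89, 85, 86, 86, 93, 121, 164, 172, 135, 138, 135, 136, 138, 135, 136, 135]
210 [141, 139, 138, 139, 140, 142, 140, 133, 105, 85, 86, 88, 89, 84, 86, 84, 89, 117, 139, 137, 134, 138, 137, 134, 138, 137]
211 [140, 141, 140, 140, 139, 138, 137, 121, 89, 87, 87, 89, 87, 85, 84, 87, 87, 104, 137, 139, 136, 137, 139, 139, 138, 135]
212 [139, 140, 140, 139, 140, 141, 135, 115, 89, 87, 86, 87, 86, 85, 84, 87, 85, 99, 127, 140, 138, 138, 140, 137, 137, 138]
213 [139, 144, 141, 140, 141, 140, 136, 108, 87, 87,
[... 249 characters left out ...]
8, 88, 87, 87, 88, 86, 86, 86, 94, 120, 136, 135, 136, 138, 135, 137, 136]
220 [142, 140, 142, 160, 194, 193, 173, 101, 88, 90, 84, 85, 85, 86, 86, 85, 84, 89, 111, 140, 140, 139, 137, 135, 139, 139]
225 [156, 156, 153, 155, 152, 152, 133, 81, 86, 89, 85, 88, 86, 85, 85, 86, 86, 84, 112, 150, 151, 152, 152, 151, 153, 152]
230 [155, 154, 155, 155, 152, 145, 120, 84, 86, 85, 83, 84, 87, 82, 82, 87, 83, 82, 105, 134, 151, 150, 151, 150, 151, 148]
(326.42678785324097, 199.52824115753174) [10.19025803 11.33710289] [0.6158 0.0191 0.09  ]
[0.6154 0.0173 0.1189]
[0.6168 0.0172 0.1189]
[0.6177 0.0172 0.1189]
[0.61634011 0.01680602 0.20373708] [[324.09481032 209.61852299]
 [324.10505072 223.85653316]]
```

```bash
python3 -m creep '{"slide":[[0.0023,0.0018,0.01],[0,0,0.01],[0,0,0],[0,0,0],[0,0,0]],"roll":[0,0,0,0,0]}'
python3 - <<'E'
from h import *
go((.6157,.0190,.205))
c=grab("wrist"); np.save("w9.npy",c); save(c,"w9.png",(290,180,360,240),10)
s=np.array(robot.read_state()["tool_pos"]); zt=s[2]-.0846
print(zt,proj(c,[(.6157,.019,.09),(.6157,.019,zt),(.6127,.019,zt),(.6157,.0145,zt),(.6157,.0235,zt)]))
E
```

```text
t: 18.32
tool_pos: [0.6145, 0.0201, 0.1847]
ee_rot: [0.095, 3.139, -0.0]
contact_force: [0.1, -0.6, -0.9]
finger_gap: 0.244
grasp_force: 25.0
pos [0.6145 0.0201 0.1847] yang 86.52 t 18.325
to (0.6157, 0.019, 0.205) slide [-0.0013 -0.0011 -0.0203]
0.10014371457411168 [[322.98056149 207.10990675]
 [322.94334612 210.67323201]
 [322.72387198 207.35267798]
 [317.71975595 210.97993703]
 [328.17009502 210.36624852]]
```

View pics/w9.png

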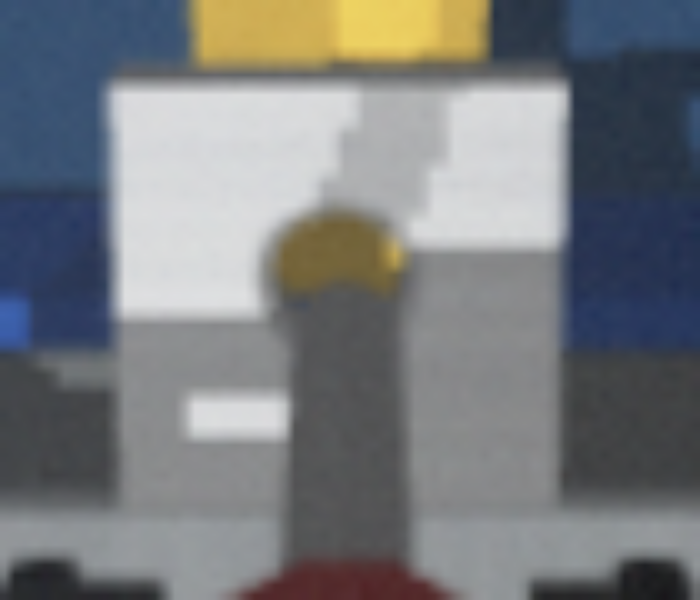

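Zoomed in, the hole centre is at about (323.5,207.2) and the rod tip at about (324.5,208.3), so it needs roughly 0.8 mm in -y and 0.8 mm in -x.

```bash
python3 -m creep '{"slide":[[0.0008,-0.0008,0],[0,0,0],[0,0,0],[0,0,0]],"roll":[0,0,0,0]}'
python3 -c "
from h import *
go()
c=grab('wrist')
g=cv2.cvtColor(c['im'],cv2.COLOR_RGB2GRAY)
for r in range(198,222,1): print(r,g[r,312:336].tolist())
print(proj(c,[(.6157,.019,.09)]))
"
```

```text
t: 18.88
tool_pos: [0.6133, 0.0194, 0.1844]
ee_rot: [0.095, 3.14, -0.0]
contact_force: [-0.9, -0.1, 0.2]
finger_gap: 0.244
grasp_force: 25.0
pos [0.6133 0.0194 0.1844] yang 86.52 t 18.875
198 [217, 217, 217, 216, 217, 215, 217, 215, 214, 214, 203, 175, 173, 173, 174, 174, 177, 175, 178, 175, 175, 188, 214, 214]
199 [216, 213, 215, 217, 213, 214, 215, 214, 217, 213, 205, 174, 176, 175, 175, 173, 174, 171, 173, 174, 175, 185, 212, 212]
200 [215, 215, 214, 216, 213, 215, 217, 213, 217, 216, 202, 175, 176, 178, 174, 177, 177, 172, 172, 178, 189, 199, 212, 212]
201 [216, 219, 220, 218, 220, 215, 216, 218, 214, 203, 190, 160, 159, 159, 162, 166, 177, 178, 176, 187, 214, 213, 214, 213]
202 [220, 219, 221, 218, 218, 219, 218, 213, 194, 168, 151, 118, 118, 122, 131, 141, 160, 174, 191, 203, 217, 218, 214, 217]
203 [218, 219, 220, 217, 218, 216, 206, 183, 149, 124, 111, 104, 97, 98, 106, 116, 130, 143, 179, 190, 191, 191, 192, 192]
204 [218, 219, 218, 217, 218, 210, 171, 137, 118, 100, 98, 98, 97, 95, 102, 96, 97, 104, 120, 128, 136, 137, 138, 137]
205 [220, 220, 219, 220, 213, 184, 139, 120, 
[... 1237 characters left out ...]
 139, 144, 139, 138, 132, 99, 82, 83, 85, 87, 85, 82, 84, 84, 83, 90, 119, 137, 138, 139, 137, 140]
217 [139, 143, 141, 139, 142, 140, 126, 92, 84, 85, 84, 86, 84, 85, 82, 84, 86, 91, 117, 137, 136, 138, 135, 137]
218 [139, 137, 140, 137, 137, 137, 127, 94, 83, 81, 86, 82, 86, 84, 85, 84, 82, 89, 112, 135, 137, 137, 135, 135]
219 [136, 138, 136, 137, 140, 139, 125, 92, 86, 86, 84, 87, 84, 86, 82, 85, 84, 88, 111, 134, 134, 135, 136, 135]
220 [177, 175, 177, 177, 176, 175, 159, 101, 87, 85, 84, 85, 83, 83, 84, 83, 84, 88, 111, 137, 140, 138, 138, 135]
221 [218, 219, 217, 217, 216, 219, 192, 99, 85, 87, 84, 85, 87, 83, 85, 84, 83, 92, 111, 137, 136, 136, 138, 134]
[[323.89225273 208.46055921]]
```

```bash
python3 -m creep '{"slide":[[-0.0005,0,0.005],[0,0,0.005],[0,0,0.005],[0,0,0.005],[0,0,0],[0,0,0]],"roll":[0,0,0,0,0,0]}'
python3 -c "
from h import *
go()
c=grab('wrist');save(c,'w10.png',(290,180,360,240),8)"
```

```text
t: 19.68
tool_pos: [0.6139, 0.0193, 0.1643]
ee_rot: [0.096, 3.14, -0.0]
contact_force: [0.3, 0.7, -1.8]
finger_gap: 0.244
grasp_force: 25.0
pos [0.6139 0.0193 0.1643] yang 86.52 t 19.675
```

The tip is now 10 mm below the plate's top face with no contact force, so it is in the hole.

```bash
python3 -m creep '{"slide":[[0,0,0.01],[0,0,0.01],[0,0,0.005],[0,0,0.005],[0,0,0],[0,0,0]],"roll":[0,0,0,0,0,0]}'
python3 -m creep '{"slide":[[0,0,0.01],[0,0,0.01],[0,0,0.01],[0,0,0.005],[0,0,0],[0,0,0]],"roll":[0,0,0,0,0,0]}'
```

```text
t: 20.48
tool_pos: [0.6138, 0.0194, 0.1343]
ee_rot: [-0.095, -3.14, 0.0]
contact_force: [1.1, -0.4, -1.3]
finger_gap: 0.247
grasp_force: 25.0
t: 21.22
tool_pos: [0.6139, 0.0193, 0.0993]
ee_rot: [0.095, 3.14, -0.0]
contact_force: [1.4, -0.2, -2.4]
finger_gap: 0.243
grasp_force: 25.0
```

```bash
python3 -m creep '{"slide":[[0,0,0.003],[0,0,0.001],[0,0,0],[0,0,0]],"roll":[0,0,0,0]}'
python3 -m creep '{"slide":[[0,0,0],[0,0,0],[0,0,0],[0,0,0]],"roll":[0,0,0,0]}' 55
python3 -m creep '{"slide":[[0,0,-0.02],[0,0,-0.04],[0,0,-0.05],[0,0,-0.04],[0,0,0],[0,0,0]],"roll":[0,0,0,0,0,0]}' 80
python3 - <<'E'
from h import *
go((.515,.297,.245))
c=grab("wrist"); np.save("w11.npy",c); save(c,"w11.png",(220,100,420,280),3)
print(proj(c,[(.6157,.019,.09),(.6157,.019,.126)]))
d=c["im"].astype(int); m=(d[...,0]-d[...,1]>50)&(d[...,0]-d[...,2]>50); m[:150]=0;m[240:]=0;m[:,:290]=0;m[:,360:]=0
yy,xx=np.nonzero(m);print(xx.min(),xx.max(),yy.min(),yy.max())
E
```

```text
t: 21.72
tool_pos: [0.614, 0.0193, 0.0955]
ee_rot: [0.095, 3.14, -0.0]
contact_force: [2.9, -0.2, -0.2]
finger_gap: 0.243
grasp_force: 25.0
t: 22.22
tool_pos: [0.6135, 0.0194, 0.0953]
ee_rot: [-0.095, -3.14, -0.0]
contact_force: [-0.4, 0.1, 0.2]
finger_gap: 0.532
grasp_force: 0.0
t: 22.98
tool_pos: [0.613, 0.0195, 0.2447]
ee_rot: [-0.095, -3.139, -0.0]
contact_force: [-0.4, -0.0, 0.2]
finger_gap: 0.797
grasp_force: 0.0
pos [0.613  0.0195 0.2447] yang 86.52 t 22.975
to (0.515, 0.297, 0.245) slide [ 1.147e-01  2.710e-01 -1.000e-04]
[[323.80913235 191.96169669]
 [323.79699586 201.30605834]]
314 334 183 209
```

View pics/w11.png

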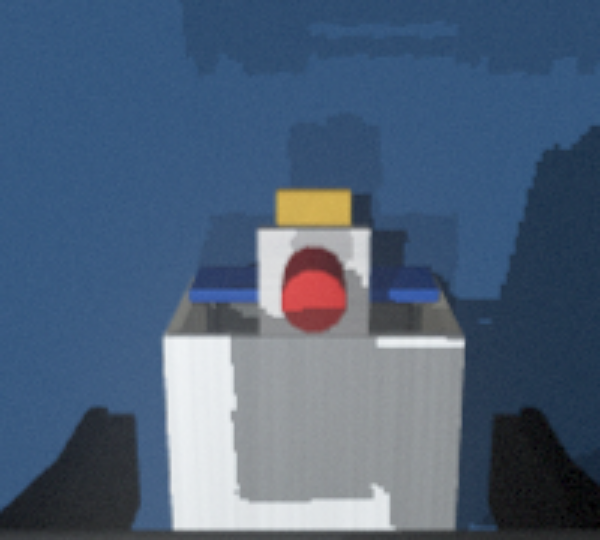

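The rod head sits on the plate over the hole at the predicted spot, and the drawer is still shut. Next is the trigger; I'll work that out from numbers only.

```bash
python3 -m creep '{"slide":[[0.02,0.045,0],[0.02,0.045,0],[0.02,0.045,0],[0.02,0.045,0],[0.02,0.045,0],[0.015,0.045,0],[0,0,0],[0,0,0]],"roll":[-0.01,-0.01,-0.01,-0.01,-0.01,-0.01,0,0]}' 100 20
python3 - <<'E'
from h import *
go((.516,.2985,.15),(.516,.2985,.046))
c=grab("wrist"); np.save("w12.npy",c)
g=cv2.cvtColor(c["im"],cv2.COLOR_RGB2GRAY); print(proj(c,[(.516,.3035,.07),(.48,.3035,.07),(.55,.3035,.07)]))
hsv=cv2.cvtColor(c["im"],cv2.COLOR_RGB2HSV);m=cv2.inRange(hsv,np.array((5,150,80)),np.array((18,255,255)))
n,l,st,ce=cv2.connectedComponentsWithStats(m)
for i in range(1,n):
    if st[i][4]>40:
        cn=cv2.findContours((l==i).astype(np.uint8),0,1)[0][0]; b=cv2.boxPoints(cv2.minAreaRect(cn)); print(ce[i],plane(c,b,.067).round(4).tolist())
for x in(.48,.50,.52,.54):
    u,v=proj(c,[(x,.3035,.07)])[0]; v=int(round(v)); u0=int(u)-45; print(x,u0,v,g[v,u0:u0+90].tolist())
for z in(.0,.01,.02,.03,.04):
    print(z,plane(np.load("w1.npy",allow_pickle=True).item(),[(300,222)],z)[0],plane(np.load("w2.npy",allow_pickle=True).item(),[(485,168)],z)[0])
E
```

```text
t: 24.02
tool_pos: [0.508, 0.2929, 0.2439]
ee_rot: [-0.0, -3.139, 0.002]
contact_force: [0.5, -1.0, -0.1]
finger_gap: 0.998
grasp_force: 0.0
pos [0.508  0.2929 0.2439] yang 89.99 t 24.025
to (0.516, 0.2985, 0.15) slide [-0.0083  0.0058  0.0939]
to (0.516, 0.2985, 0.046) slide [-0.0003  0.0002  0.104 ]
[[333.57679584 192.33665715]
 [333.82610219 161.10683003]
 [333.35098509 220.18924629]]
[334.8961039  146.48051948] [[0.4614, 0.2892, 0.067], [0.4614, 0.3169, 0.067], [0.4692, 0.3171, 0.067], [0.4691, 0.2892, 0.067]]
0.48 288 161 [120, 120, 121, 120, 116, 120, 121, 119, 117, 121, 119, 116, 117, 119, 121, 120, 119, 119, 118, 119, 118, 120, 120, 119, 120, 122, 118, 120, 118, 123, 119, 107, 53, 58, 62, 71, 84, 87, 88, 81, 87, 83, 80, 75, 76, 76, 75, 74, 72, 70, 70, 70, 69, 66, 64, 66, 59, 52, 48, 49, 58, 65, 73, 77, 77, 74, 93, 118, 117, 110, 97, 92, 75, 73, 77, 75, 78, 75, 78, 73, 75, 73, 75, 76, 76, 73, 74, 77, 75, 74]
0.5 288 179 [122, 124, 120, 122, 120, 120, 121, 119, 121, 118, 125, 121, 120, 121, 124, 124, 119, 119, 122, 119, 122, 116, 106, 109, 107, 108, 108, 106, 106, 106, 109, 95,
[... 712 characters left out ...]
118, 119, 115, 113, 120, 131, 158, 161, 162, 160, 163, 157, 147, 130, 107, 107, 94, 79, 76, 70, 65, 66, 65, 66, 72, 69, 69, 72, 68, 69, 69, 66, 69, 66, 68, 65, 64, 65, 61, 61, 61, 61, 58, 59, 55, 58, 64, 72, 73, 74, 72, 67, 85, 112, 111, 100, 69, 71, 70, 71, 67, 68, 68, 67, 69, 66, 68, 69, 68, 66, 66, 67, 68, 66, 67, 69, 81]
0.0 [0.53605833 0.25220496 0.        ] [0.5415051  0.25159485 0.        ]
0.01 [0.53242085 0.25327738 0.01      ] [0.53941223 0.24628438 0.01      ]
0.02 [0.52878338 0.2543498  0.02      ] [0.53731936 0.24097391 0.02      ]
0.03 [0.5251459  0.25542222 0.03      ] [0.53522649 0.23566345 0.03      ]
0.04 [0.52150843 0.25649464 0.04      ] [0.53313362 0.23035298 0.04      ]
```

```bash
python3 -m creep '{"slide":[[-0.004,0.003,0.04],[-0.004,0.003,0.05],[0,0,0.03],[0,0,0.03],[0,0,0.03],[0,0,0.018],[0,0,0],[0,0,0]],"roll":[0,0,0,0,0,0,0,0]}' 100
python3 -c "
from h import *
go((.516,.2985,.046))"
```

```text
t: 25.08
tool_pos: [0.5175, 0.2993, 0.0482]
ee_rot: [0.002, 3.14, 0.001]
contact_force: [-0.4, -0.0, 1.0]
finger_gap: 1.0
grasp_force: 0.0
pos [0.5175 0.2993 0.0482] yang 89.92 t 25.075
to (0.516, 0.2985, 0.046) slide [ 0.0015 -0.0008  0.0022]
```

```bash
python3 -m creep '{"slide":[[0,0,0.002],[0,0,0],[0,0,0],[0,0,0],[0,0,0],[0,0,0]],"roll":[0,0,0,0,0,0]}' 0 25
python3 - <<'E'
from h import *
go(); c=grab("wrist"); np.save("w13.npy",c)
hsv=cv2.cvtColor(c["im"],cv2.COLOR_RGB2HSV);m=cv2.inRange(hsv,np.array((5,150,60)),np.array((18,255,255)))
n,l,st,ce=cv2.connectedComponentsWithStats(m)
for i in range(1,n):
    if st[i][4]>15: print(ce[i],st[i],plane(c,[ce[i]],.067))
E
```

```text
t: 25.82
tool_pos: [0.5139, 0.2979, 0.0449]
ee_rot: [-0.0, -3.136, 0.005]
contact_force: [-3.3, -4.8, 1.9]
finger_gap: 0.489
grasp_force: 25.0
pos [0.5139 0.2979 0.0449] yang 89.99 t 25.825
[337.05514706 176.57107843] [305 167  60  23 816] [[0.46335564 0.30401709 0.067     ]]
[294.56300813 262.9898374 ] [284 249  21  28 492] [[0.50861877 0.28261981 0.067     ]]
[296.9739479 318.3987976] [287 305  20  28 499] [[0.54235842 0.28293732 0.067     ]]
```

Opening 42.5 mm and the trigger now parallel to the grip, so it is fully squeezed. Releasing.

```bash
python3 -m creep '{"slide":[[0,0,0],[0,0,0],[0,0,0],[0,0,0],[0,0,0]],"roll":[0,0,0,0,0]}' 100
python3 -m creep '{"slide":[[0,0,-0.03],[0,0,-0.05],[0,0,-0.05],[0,0,-0.05],[0,0,-0.02],[0,0,0],[0,0,0],[0,0,0]],"roll":[0,0,0,0,0,0,0,0]}'
python3 - <<'E'
from h import *
go(); c=grab("wrist"); t=grab("top")
for k in(c,t):
    hsv=cv2.cvtColor(k["im"],cv2.COLOR_RGB2HSV);m=cv2.inRange(hsv,np.array((5,120,60)),np.array((18,255,255)))
    n,l,st,ce=cv2.connectedComponentsWithStats(m)
    for i in range(1,n):
        if st[i][4]>40 and st[i][4]<2000: 
            cn=cv2.findContours((l==i).astype(np.uint8),0,1)[0][0]; print(ce[i],cv2.minAreaRect(cn),plane(k,[ce[i]],.067).round(4))
for b in blobs(t,(0,150,80),(6,255,255))[0]:print("red",b[0],plane(t,[b[0]],.126)[0].round(4))
for n,z in((("yel"),.044),):
    for b in blobs(t,(20,120,80),(35,255,255))[0]:print(n,b[0],plane(t,[b[0]],z)[0].round(4))
E
```

```text
t: 26.5
tool_pos: [0.5179, 0.3003, 0.0457]
ee_rot: [0.002, 3.139, 0.003]
contact_force: [0.0, 0.5, 0.1]
finger_gap: 0.951
grasp_force: 0.0
t: 27.5
tool_pos: [0.5157, 0.2992, 0.2436]
ee_rot: [-0.001, -3.138, 0.001]
contact_force: [-0.5, 0.4, 0.9]
finger_gap: 1.0
grasp_force: 0.0
pos [0.5157 0.2992 0.2436] yang 89.95 t 27.5
[327.64467005 140.55329949] ((327.5, 140.5), (7.0, 25.0), 90.0) [[0.4653 0.3031 0.067 ]]
[304.29666667 202.83666667] ((303.2241516113281, 201.31033325195312), (44.19549560546875, 9.8418550491333), 68.19859313964844) [[0.537  0.2758 0.067 ]]
[177.47321429 192.28571429] ((177.65000915527344, 193.9499969482422), (23.717082977294922, 6.324554920196533), 71.56504821777344) [[0.5413 0.2713 0.067 ]]
[163.3  224.55] ((163.5, 224.5), (3.0, 15.0), 90.0) [[0.4661 0.2992 0.067 ]]
red [159.7  97.3] [0.7486 0.3092 0.126 ]
red [287.  158.8] [0.6117 0.0181 0.126 ]
red [535.7 202.1] [ 0.5251 -0.5411  0.126 ]
red [419.4 210.3] [ 0.5024 -0.2744  0.126 ]
yel [360.5  86.4] [ 0.82   -0.1574  0.044 ]
yel [287.1 171.7] [0.5994 0.0199 0.044 ]
yel [438.9 248.1] [ 0.423  -0.3422  0.044 ]
```

```bash
python3 -c "
from plant import robot
print(robot.sign_off())"
```

```text
the job is handed in; nothing more can be done
None
```

I handed the job in at 27.5 s with the blue jar in the nest, the drawer shut and locked by the rod, and the trigger squeezed and sprung back; I could not see the jar once the roof covered it, no verdict came back, and I viewed 12 pictures, 2 over the limit of 10.

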